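# Open the push-and-turn reagent bottle in the sink-side lab

## Robot

A 6-joint arm with a two-finger parallel gripper is mounted at the origin on the work surface. World frame = base frame: x ahead of the robot, y to its left, z up, the work surface at z = 0. Lengths are in mm, angles in rad, forces in N, time in s.
With the tool pointing down it reaches from about 350 to 775 mm from the base axis. Payload 7.3 kg.
Tool frame: the origin (TCP) lies at the very end of the fingers, on their centre line; the grasp point (between the pads) lies 19 mm behind it (bot.grip_point_offset is the distance from the TCP to the grasp point, in mm); z points along the fingers, y is the line along which they close (so a half turn about z gives the same grasp; the last joint's range is limited). The gripper opens to 92 mm and grips with 3 to 60 N. Pads are 19 mm wide; open, the fingers measure 130 mm over their backs; the gripper's body (75 mm by 190 mm) begins 47 mm behind the grasp point.
Start: joints at [-1.454, 0.342, 1.524, -0, 1.275, -0.146], TCP at [136.409, -506.989, 226.741] pointing down, gripper open.
Joint ranges: [-2.53, 2.53], [-0.77, 2.02], [0.04, 2.7], [-1, 4.14], [0.28, 2.66], [-3.11, 3.11]. Speed limits (rad/s): [2.57, 2.57, 3.14, 3.14, 3.14, 3.14].

## Interface

Orientations are given as [roll, pitch, yaw] about the fixed x, y, z axes, in that order (R = Rz(yaw) Ry(pitch) Rx(roll)).
In Python, from plant import bot gives the robot as it stands. The module is installed in compiled form; this text tells all that it offers.
- The arm moves only by the shell command python3 -m jog 'ROWS' [OPENING]. ROWS is JSON, a list of rows, each a list of 6 numbers: the shift along the tool's x, y, z in mm, then the turn, a rotation vector about the tool's x, y, z in rad. In form: [[dx, dy, dz, rx, ry, rz], ...]. A call has 1 to 12 rows; each row shifts and turns the commanded pose from where the row before left it, along the tool's axes as they then stand; what a row does not reach is not made up. A row lasts 1/10 s, in which the tool goes at most 50 mm and 8.59 degrees, less where a joint would pass 70% of its speed; a pose out of reach is approached as far as the arm can. A call with a gripper value outside its range is refused whole. OPENING is the opening in per cent of the stroke, from 0 (shut) to 100 (fully open), set as the call begins (- or left out, the last holds). The fingers move at their own pace and stop on an object; the grip force is fixed at half the most. Time passes only in rows, so rows that do not move let the fingers close. It gives the time, the measured TCP pose, the force, the opening and the grip force at its end, in the units of the state.
- bot.get_obs(): the state, without advancing time (a new reading comes with each control period).
- bot.capture(name): name is "side" or "top"; returns the picture (420x560x3 uint8, red, green, blue); there is no depth.
- bot.camera_model(name): a dict with "fx", "fy", "cx", "cy" (pixels), "position" and "orientation" of the camera in the world. Camera axes: x right, y down, z forward; pixel columns grow to the right and rows downward; lengths in mm; the calibration is good to about 2 mm. A picture is of the moment at which its call begins. camera_model takes no time and is no camera call.
- bot.close_job(): hands the job in; it is judged then, once.
Trained networks look in the newest picture that a camera, given by its name, has taken for a name from the list of things; names that differ only in an ending like _2 or _b are one class to them, and where a whole thing is asked for, a point or a joint stands for the part that bears it (a point fixed in the world has none). Each returns a list of dicts, best first, with "p" (0 to 1); they miss things now and then, are a little off and sometimes report something else, mostly with a low value. They report only what shows in the picture. A call takes as long as a camera call.
- bot.outline_of(target, camera): "mask" (420x560 bool, what is visible of it) and "pixel" ([column, row] in pixels, amid what is visible of it).
The state is a dict: "time": time; "joint_positions": joint angles; "dq": joint speeds; "tau": joint torques, N m; "tool_pos": TCP position; "tcp_rot": TCP orientation; "contact_force": force on the tool from outside, world axes, zero at the start; "moment": the same for the moment, N m; "grip_width": finger opening in mm; "finger_force": force on a finger pad.
Only numpy, scipy, OpenCV 4.12 (cv2) and the standard library are available. Lean on these libraries where they do the work, as an engineer would, in place of code of your own. Each camera call takes 0.05 s, during which the arm holds its last target. There are 200 camera calls.

## Task

The reagent bottle clamped in the bench stand has a push-and-turn safety cap, and an upright locking pin in the stand keeps the cap's side tab from turning. Draw the pin straight up out of its bore, park it in the notch of the pin rest so that it hangs there upright by its collar, and let go of it; then press the cap down, twist it anticlockwise (seen from above) while pressed until it is free, and lift it straight up. Finish while still holding the cap in the gripper, level and still, about 5 to 10 cm above its place on the bottle; leave the jug, the vial and the dish where they are.

Things in the scene. Friction and masses are not known exactly. Their poses are not given: they have to be found in the camera images.
- stand: Fixed steel stand (base 165 x 110 x 12 mm) with a white bottle clamped in it: body 84 mm across, shoulder up to z 113 mm, neck 36 mm across, rim at z 142 mm. Origin: on the bottle's axis at the work surface; z up; +x along the locked cap's tab. A square post (34 mm, top at z 112 mm) holds the pin's bore 64 mm from the axis, 0.40 rad anticlockwise from +x.
- bore (a point): Centre of the mouth of the pin's bore in the top of the post, 112 mm above the surface; the bore is upright, 10 mm across, 40 mm deep.
- seat (a point): On the bottle's axis at z 125.5 mm: the cap's origin when on the bottle, unpressed. Two studs in the cap sit in a bayonet on the neck: the cap neither turns nor lifts until pressed over 7 mm. Pressed, it turns anticlockwise only (+ about z, seen from above); past about 0.85 rad (1.0 to 1.2 is ample, up to 2 is clear) it lifts straight off. The pin in its bore stops the tab after 12 mm.
- cap: Grey cap, about 60 g, loose part locked on the bottle: round skirt 64 mm across, 32.5 mm high; on its flat top a grip rib 14 mm wide (y), 52 mm long (x), 28 mm high, top 60.5 mm above the underside; a tab 12 mm wide, 7 mm thick sticks out at the lower edge along +x to 71 mm from the axis. Origin: centre of the underside; z up. Locked: cap x along stand x (play 0.08 rad).
- plunger (a joint): Spring-loaded disc in the bottle's mouth, under the cap: 0 when up (m), grows as the cap is pressed, 0.0105 at the stop. Needs about 5 N to start and 10 N fully down; springs back up.
- pin: Upright steel locking pin, about 70 g: shank 8 mm across, to 35 mm below the origin; collar 20 mm across, 0 to 8 mm above it; round grip 14 mm across, 8 to 53 mm above it. Origin: centre of the collar's underside; z up along the grip. It starts with its shank in the bore, collar on the post's top; its grip is 25 mm clear of the cap's skirt.
- pin_rest: Fixed aluminium block, 56 (x) x 60 (y) mm on a base 80 x 90 x 10 mm, top at z 70 mm, with an upright notch 12 mm wide along its x axis, 60 mm deep, open at the top and at its -x side, closed from x = 12 mm on. Origin: centre of the base on the work surface; z up. The pin hangs in the notch with its collar on the block's top.
- notch (a point): Point in the middle of the notch at the block's top face, 70 mm above the surface: the pin's origin belongs here (the notch is open for 22 mm on its -x side and 18 mm on its +x side).
- jug: Bystander: plastic measuring mug, 96 mm across, 105 mm high, with a handle; origin at the centre of its underside. Leave it alone.
- vial: Bystander: small amber bottle, 36 mm across, 70 mm high; origin at the centre of its underside. Leave it alone.
- dish: Bystander: shallow steel dish, 90 mm across, 18 mm high; origin at the centre of its underside. Leave it alone.

How it is judged (in metres and radians):
On the way, in this order (a step that is already met when the one before it is completed fails the run):
1. the pin is drawn right out of its bore (z of pin in the frame of bore above 0.036 m and z of cap in the frame of seat below 0.006 m and horizontal distance between cap and seat below 0.006 m), for 0.05 s.
2. the pin hangs upright in the notch by its collar, let go (x of pin in the frame of notch between -0.018 and 0.016 m and y of pin in the frame of notch between -0.005 and 0.005 m and z of pin in the frame of notch between -0.004 and 0.004 m and angle between pin's own z axis and vertical below 0.15 rad and contact force between the fingers and pin below 0.1 N and linear speed of pin below 0.03 m/s), for 0.2 s.
3. the cap, still locked, is pressed down on the bottle (value of joint plunger above 0.006 m and angle between the x axis of cap and the x axis of stand, either way round below 0.25 rad and z of cap in the frame of seat below 0.006 m and horizontal distance between cap and seat below 0.006 m), for 0.05 s.
4. the cap is turned free of its bayonet while on the bottle (angle between the x axis of cap and the x axis of stand, either way round above 0.75 rad and z of cap in the frame of seat below 0.006 m and horizontal distance between cap and seat below 0.006 m), for 0.05 s.
At the end, for the whole second after the job is handed in: Gripper holds the cap still, level within 0.2 rad, 40 to 120 mm above its seat, within 30 mm of the bottle's axis, clear of the stand. Pin hangs in the notch, let go: collar on the block within 4 mm, sideways 5 mm, -18 to +16 mm along it, upright within 0.15 rad (all of step 2 and z of cap in the frame of seat between 0.04 and 0.12 m and horizontal distance between cap and seat below 0.03 m and angle between cap's own z axis and vertical below 0.2 rad and contact force between the fingers and cap above 1 N and contact force between cap and stand below 0.1 N and linear speed of cap below 0.03 m/s); the arm keeps its last pose, push and grip.
It fails at once if the jug is shoved (more than 30 mm) or tipped (distance of jug from where it was at the start of the episode above 0.03 m or angle between jug's own z axis and vertical above 0.35 rad).
It fails at once if the vial is shoved (more than 30 mm) or tipped (distance of vial from where it was at the start of the episode above 0.03 m or angle between vial's own z axis and vertical above 0.35 rad).
It fails at once if the dish is shoved (more than 30 mm) or tipped (distance of dish from where it was at the start of the episode above 0.03 m or angle between dish's own z axis and vertical above 0.35 rad).
It also fails if it takes over 58 s, if anything falls off the work surface, if the arm or the gripper's body presses on something with over 40 N, if the wrist force passes 120 N, or if a joint passes its speed limit or range.

## Working session

There is one attempt and no reset: what is moved stays moved. The work goes in short steps, Python scripts to look and compute and a shell command to move; the robot and the scene stay as the last step left them, time stands still between calls to the robot, and variables do not carry over. Pictures are saved under pics/ and viewed, at most 10 in all, crops included, and the job is handed in when it is done.

```bash
mkdir -p pics; cat > h.py <<'E'
import numpy as np, cv2
from scipy.spatial.transform import Rotation as R
from plant import bot
def cam(n):
    m=bot.camera_model(n); o=np.array(m["orientation"],float)
    Rm=o if o.shape==(3,3) else R.from_euler('xyz',o).as_matrix()
    return m,Rm,np.array(m["position"],float)
def proj(n,P):
    m,Rm,p=cam(n); c=(np.atleast_2d(P)-p)@Rm
    return np.c_[m["fx"]*c[:,0]/c[:,2]+m["cx"],m["fy"]*c[:,1]/c[:,2]+m["cy"]]
def onz(n,px,z):
    m,Rm,p=cam(n); d=Rm@np.array([(px[0]-m["cx"])/m["fx"],(px[1]-m["cy"])/m["fy"],1])
    return p+d*(z-p[2])/d[2]
def snap(n,f):
    im=bot.capture(n); cv2.imwrite('pics/'+f,im[:,:,::-1]); return im
E
python3 - <<'E'
from h import *
o=bot.get_obs(); print({k:np.round(v,3) for k,v in o.items()})
for n in("top","side"):
    snap(n,n+"0.png"); print(bot.camera_model(n))
    for t in("stand","cap","pin","pin_rest","jug","vial","dish"):
        r=bot.outline_of(t,n)
        for k in r[:1]:
            ys,xs=np.nonzero(k["mask"]); print(n,t,round(k["p"],2),np.round(k["pixel"],1),xs.min(),xs.max(),ys.min(),ys.max())
E
```

```text
{'time': np.float64(0.0), 'joint_positions': array([-1.454,  0.343,  1.525, -0.   ,  1.275, -0.146]), 'dq': array([-0.   ,  0.001,  0.001,  0.   ,  0.001, -0.   ]), 'tau': array([ 1.0000e-03, -4.3125e+01, -2.4422e+01,  7.2000e-02,  5.6000e-02,
       -0.0000e+00]), 'tool_pos': array([ 136.36 , -506.556,  226.044]), 'tcp_rot': array([-3.14 , -0.   ,  0.263]), 'contact_force': array([0.444, 0.329, 0.335]), 'moment': array([-0.011, -0.003, -0.017]), 'finger_force': np.float64(0.0), 'grip_width': np.float64(91.687)}
{'fx': 420.1460369977597, 'fy': 420.1460369977597, 'cx': 280.471146114804, 'cy': 206.14860979465178, 'position': array([564.91681132, -18.74893277, 871.21202661]), 'orientation': array([-3.07625481,  0.0051303 , -1.54267617])}
top stand 0.73 [294.9 228. ] 238 330 186 265
top cap 0.72 [276.7 225.2] 259 313 209 246
top pin 0.63 [301.6 202.3] 297 306 195 206
top pin_rest 0.96 [142.9 245.4] 117 166 226 266
top jug 0.64 [422.6 261.2] 387 453 221 292
top vial 0.86 [189.7 153.7] 178 198 143 162
top dish 0.59 [342.3 139.5] 323 365 121 163
{'fx': 442.84430180707176, 'fy': 442.84430180707176, 'cx': 276.0088254342967, 'cy': 209.2912176602076, 'position': array([ 303.99391184, -413.54410675,  766.62002861]), 'orientation': array([-2.50279814,  0.01697856, -0.68492875])}
side stand 0.57 [270.2 243.5] 219 314 203 280
side cap 0.71 [260.4 199.6] 240 295 178 221
side pin 0.69 [295.3 201.6] 288 299 189 213
side pin_rest 0.72 [170.  167.6] 147 196 141 194
side jug 0.95 [336.8 352.2] 304 368 315 395
side vial 0.56 [262.5 150.4] 254 269 133 161
side dish 0.87 [370.6 233.1] 350 391 215 250
```

View pics/top0.png

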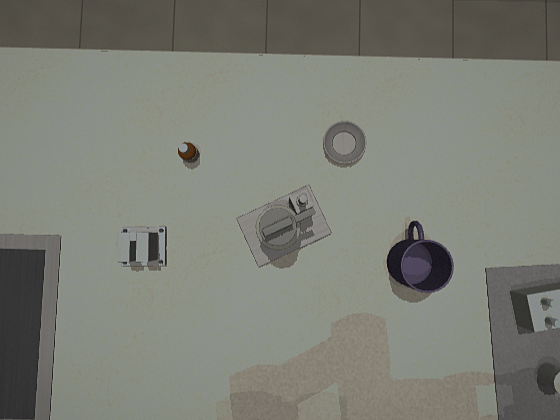

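View pics/side0.png

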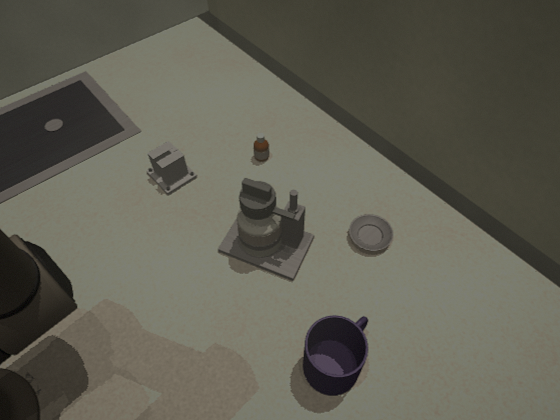

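```bash
cat > fit.py <<'E'
from h import *
from scipy.optimize import minimize
def cyl(r,z0,z1,x=0,y=0):
    a=np.linspace(0,2*np.pi,28); return np.array([[x+r*np.cos(t),y+r*np.sin(t),z] for t in a for z in(z0,z1)])
def box(x0,x1,y0,y1,z0,z1): return np.array([[x,y,z] for x in(x0,x1) for y in(y0,y1) for z in(z0,z1)],float)
bx,by=64*np.cos(.4),64*np.sin(.4)
CAP=[cyl(32,125.5,158),box(-26,26,-7,7,158,186),box(0,71,-6,6,125.5,132.5)]
PIN=[cyl(10,112,120,bx,by),cyl(7,120,165,bx,by)]
REST=[box(-40,40,-45,45,0,10),box(-28,28,-30,30,10,70)]
def draw(n,parts,q,s=4):
    im=np.zeros((420*s,560*s),np.uint8)
    c,si=np.cos(q[2]),np.sin(q[2]); M=np.array([[c,-si,0],[si,c,0],[0,0,1]])
    for P in parts:
        h=cv2.convexHull(((proj(n,P@M.T+[q[0],q[1],0])+.5)*s).astype(np.float32)); cv2.fillConvexPoly(im,h.astype(np.int32),255)
    return cv2.resize(im,(560,420),interpolation=cv2.INTER_AREA)/255.
def fit(items,q0):
    def c(q):
        e=0
        for n,parts,m in items:
            d=draw(n,parts,q); e+=1-np.minimum(d,m).sum()/np.maximum(d,m).sum()
        return e
    best=None
    for y in q0[2]:
        s=np.array([[0,0,0],[15,0,0],[0,15,0],[0,0,.25]])+[q0[0],q0[1],y]
        r=minimize(c,s[0],method='Nelder-Mead',options=dict(initial_simplex=s,xatol=.02,fatol=1e-4,maxiter=250))
        print(np.round(r.x,3),round(r.fun,3))
        if best is None or r.fun<best.fun: best=r
    return best.x
E
python3 - <<'E'
from fit import *
im={n:bot.capture(n) for n in("top","side")}
M={(t,n):bot.outline_of(t,n)[0]["mask"].astype(float) for t in("cap","pin","pin_rest") for n in("top","side")}
np.save('M.npy',M,allow_pickle=True)
p=onz("top",(277,225),158)
for ns in(["top","side"],["top"],["side"]):
    print(ns); 
    fit([(n,P,M[t,n]) for n in ns for t,P in(("cap",CAP),("pin",PIN))],[p[0],p[1],[-1.2]])
    q=onz("top",(143,245),60)
    fit([(n,REST,M["pin_rest",n]) for n in ns],[q[0],q[1],[0,1.57]])
a=cv2.resize(im["top"][215:275,105:180],(400,320),interpolation=3);b=cv2.resize(im["side"][135:200,140:205],(320,320),interpolation=3)
c=cv2.resize(im["top"][180:270,230:335],(373,320)[:2],interpolation=3)
cv2.imwrite('pics/z1.png',cv2.convertScaleAbs(np.hstack([a,b])[:,:,::-1],alpha=1.3))
E
```

```text
Traceback (most recent call last):
IndexError: list index out of range
```

```bash
cat > m.py <<'E'
from fit import *
im={n:bot.capture(n) for n in("top","side")}
M={}
for n in im:
    for t in("cap","pin","pin_rest"):
        for k in range(4):
            r=bot.outline_of(t,n)
            if r: M[t,n]=r[0]["mask"].astype(float); break
            bot.capture(n)
print(M.keys())
p=onz("top",(277,225),158);q=onz("top",(143,245),60)
for ns in(["top","side"],["top"],["side"]):
    print(ns)
    fit([(n,P,M[t,n]) for n in ns for t,P in(("cap",CAP),("pin",PIN)) if (t,n) in M],[p[0],p[1],[-1.2]])
    fit([(n,REST,M["pin_rest",n]) for n in ns if ("pin_rest",n) in M],[q[0],q[1],[0,1.57]])
a=cv2.resize(im["top"][215:275,105:180],(400,320),interpolation=3);b=cv2.resize(im["side"][135:200,140:205],(320,320),interpolation=3)
cv2.imwrite('pics/z1.png',cv2.convertScaleAbs(np.hstack([a,b])[:,:,::-1],alpha=1.3))
E
python3 m.py
```

```text
dict_keys([('cap', 'top'), ('pin', 'top'), ('pin_rest', 'top'), ('cap', 'side'), ('pin', 'side'), ('pin_rest', 'side')])
['top', 'side']
[576.744 -10.201  -1.099] 0.433
[5.32415e+02 2.66481e+02 2.80000e-02] 0.137
[535.1   263.792   1.584] 0.297
['top']
[576.04   -9.445  -1.097] 0.193
[5.31431e+02 2.66729e+02 3.30000e-02] 0.032
[529.971 265.52    1.677] 0.151
['side']
[577.316  -9.997  -1.106] 0.166Traceback (most recent call last):
  File "m.py", line 15, in <module>
    fit([(n,REST,M["pin_rest",n]) for n in ns if ("pin_rest",n) in M],[q[0],q[1],[0,1.57]])
    ~~~^^^^^^^^^^^^^^^^^^^^^^^^^^^^^^^^^^^^^^^^^^^^^^^^^^^^^^^^^^^^^^^^^^^^^^^^^^^^^^^^^^^^
  File "fit.py", line 25, in fit
    r=minimize(c,s[0],method='Nelder-Mead',options=dict(initial_simplex=s,xatol=.02,fatol=1e-4,maxiter=250))
    res = _minimize_neldermead(fun, x0, args, callback, bounds=bounds,
                               **options)
    fxr = func(xr)
    fx = function(np.copy(x), *(wrapper_args + args))
  File "fit.py", line 20, in c
    d=draw(n,parts,q); e+=1-np.minimum(d,m).sum()/np.maximum(d,m).sum()
  File "fit.py", line 14, in draw
    h=cv2.convexHull(((proj(n,P@M.T+[q[0],q[1],0])+.5)*s).astype(np.float32)); cv2.fillConvexPoly(im,h.astype(np.int32),255)
                       ~~~~^^^^^^^^^^^^^^^^^^^^^^^
  File "h.py", line 9, in proj
    m,Rm,p=cam(n); c=(np.atleast_2d(P)-p)@Rm
           ~~~^^^
  File "h.py", line 5, in cam
    m=bot.camera_model(n); o=np.array(m["orientation"],float)
ValueError: time passes only in moves, steps and waits
```

```bash
sed -i 's/^def cam(n)/import functools\n@functools.cache\ndef cam(n)/' h.py
sed -i 's/^for ns in.*/for ns in(["side"],):/; s/^    fit(\[(n,P,.*/    pass/' m.py
python3 m.py
```

```text
dict_keys([('cap', 'top'), ('pin', 'top'), ('pin_rest', 'top'), ('cap', 'side'), ('pin', 'side'), ('pin_rest', 'side')])
['side']
[5.33013e+02 2.66479e+02 3.40000e-02] 0.06
[531.451 263.991   1.493] 0.111
```

View pics/z1.png

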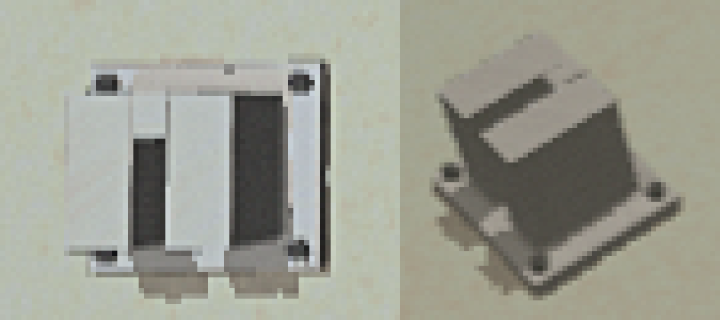

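Top view: the notch is open toward −x (image down, pixels ~(133,237)) and closed toward +x. The stand is at about (577,−10) with yaw −1.10, and the bore at about (626,−51). I'm moving above the pin.

```bash
python3 -m jog '[[39.4,-20.8,0,0,0,0],[39.4,-20.8,0,0,0,0],[39.4,-20.8,0,0,0,0],[39.4,-20.8,0,0,0,0],[39.4,-20.8,0,0,0,0],[39.4,-20.8,0,0,0,0],[39.4,-20.8,0,0,0,0],[39.4,-20.8,0,0,0,0],[39.4,-20.8,0,0,0,0],[39.4,-20.8,0,0,0,0],[39.4,-20.8,0,0,0,0],[39.4,-20.8,0,0,0,0]]' 55
python3 -m jog '[[39.4,-20.8,0,0,0,0],[39.4,-20.8,0,0,0,0],[39.4,-20.8,0,0,0,0],[0,0,0,0,0,0.138],[0,0,0,0,0,0.138],[0,0,0,0,0,0.138],[0,0,0,0,0,0.138],[0,0,0,0,0,0.138],[0,0,0,0,0,0.138],[0,0,0,0,0,0.138],[0,0,0,0,0,0],[0,0,0,0,0,0]]'
```

```text
time: 3.35
tool_pos: [529.4, -141.6, 226.9]
tcp_rot: [3.141, -0.0, 0.263]
contact_force: [0.9, -1.4, -1.1]
grip_width: 50.6
finger_force: 0.0
time: 4.55
tool_pos: [626.1, -52.2, 226.6]
tcp_rot: [3.141, 0.0, -0.7]
contact_force: [0.2, -0.3, -0.1]
grip_width: 50.5
finger_force: 0.0
```

```bash
python3 -m jog '[[0,0,24,0,0,0],[0,0,24,0,0,0],[0,0,16,0,0,0],[0,0,16,0,0,0],[0,0,16,0,0,0],[0,0,0,0,0,0]]'
python3 -c "
from h import *
a=snap('top','a.png');b=snap('side','b.png')
f=lambda i,r,c:cv2.resize(i[r:r+80,c:c+80],(400,400),interpolation=3)
cv2.imwrite('pics/z2.png',cv2.convertScaleAbs(np.hstack([f(a,165,260),f(b,160,250)])[:,:,::-1],alpha=1.3))"
```

```text
time: 5.15
tool_pos: [625.1, -52.1, 128.7]
tcp_rot: [3.14, 0.003, -0.7]
contact_force: [0.1, -0.7, 1.6]
grip_width: 50.4
finger_force: 0.7
```

View pics/z2.png

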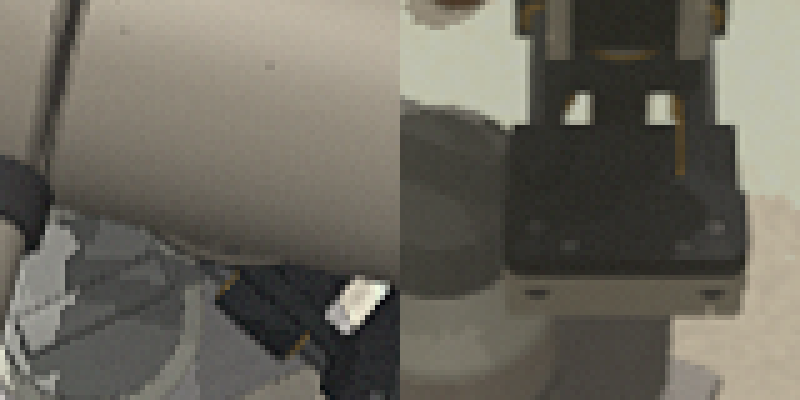

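The arm hides the pin in both views, but the approach is free of contact. I'm closing on it and drawing it up.

```bash
python3 -m jog '[[0,0,0,0,0,0],[0,0,0,0,0,0],[0,0,0,0,0,0],[0,0,0,0,0,0],[0,0,0,0,0,0],[0,0,0,0,0,0],[0,0,0,0,0,0],[0,0,0,0,0,0]]' 0
```

```text
time: 6.05
tool_pos: [626.1, -52.1, 130.8]
tcp_rot: [-3.142, -0.0, -0.703]
contact_force: [-0.9, 0.5, 2.6]
grip_width: 13.1
finger_force: 30.0
```

```bash
python3 -m jog '[[0,0,-5,0,0,0],[0,0,-10,0,0,0],[0,0,-10,0,0,0],[0,0,-10,0,0,0],[0,0,-10,0,0,0],[0,0,-15,0,0,0],[0,0,-20,0,0,0],[0,0,-20,0,0,0],[0,0,-20,0,0,0],[0,0,-10,0,0,0],[0,0,0,0,0,0]]'
python3 -c "
from h import *
for n in('top','side'):
    bot.capture(n)
    for r in bot.outline_of('pin',n)[:2]:
        ys,xs=np.nonzero(r['mask']); print(n,r['p'],r['pixel'],xs.min(),xs.max(),ys.min(),ys.max(),len(xs))
"
```

```text
time: 7.15
tool_pos: [626.7, -52.3, 262.7]
tcp_rot: [-3.14, -0.003, -0.703]
contact_force: [0.9, 0.3, -0.5]
grip_width: 13.2
finger_force: 30.0
side 0.49 [294.5, 173.5] 292 296 169 176 35
```

```bash
python3 -m jog '[[-35.3,-22.3,0,0,0,0],[-35.3,-22.3,0,0,0,0],[-35.3,-22.3,0,0,0,0],[-35.3,-22.3,0,0,0,0],[-35.3,-22.3,0,0,0,0],[-35.3,-22.3,0,0,0,0],[-35.3,-22.3,0,0,0,0],[-35.3,-22.3,0,0,0,0]]'
python3 -m jog '[[0,0,0,0,0,-0.147],[0,0,0,0,0,-0.147],[0,0,0,0,0,-0.147],[0,0,0,0,0,-0.147],[0,0,0,0,0,-0.147],[0,0,35,0,0,0],[0,0,35,0,0,0],[0,0,20,0,0,0],[0,0,20,0,0,0],[0,0,0,0,0,0],[0,0,0,0,0,0]]'
python3 -c "
from h import *
print(onz('top',(132.4,238),70))
T=bot.get_obs()['tool_pos']
for n in('top','side'):
    im=snap(n,n+'3.png')
    for t in('pin','pin_rest'):
      for r in bot.outline_of(t,n)[:1]:
        ys,xs=np.nonzero(r['mask']); print(n,t,r['p'],r['pixel'],xs.min(),xs.max(),ys.min(),ys.max(),len(xs))
p=T-[0,0,18.8];print(T,proj('side',[p,p-[0,0,35],p+[0,0,8]]))
print(proj('side',[[526.2,266.3,70]]))
cv2.imwrite('pics/z3.png',cv2.convertScaleAbs(cv2.resize(im[70:210,110:260],(640,597),interpolation=3)[:,:,::-1],alpha=1.3))"
```

```text
time: 8.15
tool_pos: [524.9, 268.0, 259.7]
tcp_rot: [3.14, 0.001, -0.703]
contact_force: [0.8, -0.8, -1.2]
grip_width: 13.7
finger_force: 30.0
time: 9.25
tool_pos: [525.9, 266.5, 150.4]
tcp_rot: [3.141, 0.001, 0.032]
contact_force: [0.4, -0.3, 0.3]
grip_width: 13.5
finger_force: 30.0
[548.58304348 267.10783094  70.        ]
top pin_rest 0.98 [158.1, 244.6] 122 165 227 265 640
side pin 0.61 [159.9, 136.8] 154 159 133 143 35
side pin_rest 0.71 [169.0, 169.0] 149 197 142 194 1587
[525.85824838 266.46507045 150.40845029] [[155.6673317  134.27705314]
 [159.54804771 146.3613449 ]
 [154.74646207 131.40952631]]
[[162.52221296 155.0435174 ]]
```

View pics/z3.png

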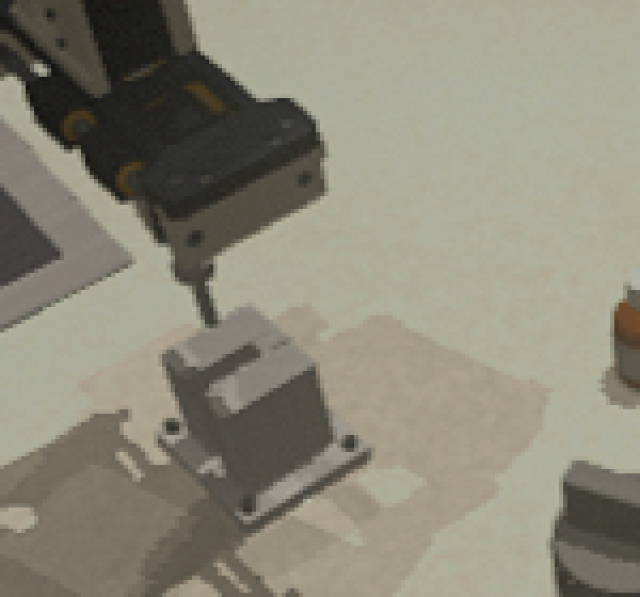

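```bash
python3 -c "
from h import *
im=cv2.imread('pics/side3.png');t=cv2.imread('pics/top0.png')
def ov(im,n,r,c,dy):
    k=10;z=cv2.resize(im[r:r+50,c:c+40],(400,500),interpolation=0)
    P=[]
    for x,y in[(-28,-6),(12,-6),(12,6),(-28,6)]:
        cs,s=np.cos(.033),np.sin(.033);P.append([532.2+cs*x-s*y,266.5+dy+s*x+cs*y,70])
    q=((proj(n,P)+.5-[c,r])*k).astype(int);cv2.polylines(z,[q],False,(0,0,255),1);return z
cv2.imwrite('pics/z4.png',np.hstack([ov(im,'side',130,148,0),ov(t,'top',220,112,0)]))"
```

```text
(no output)
```

View pics/z4.png

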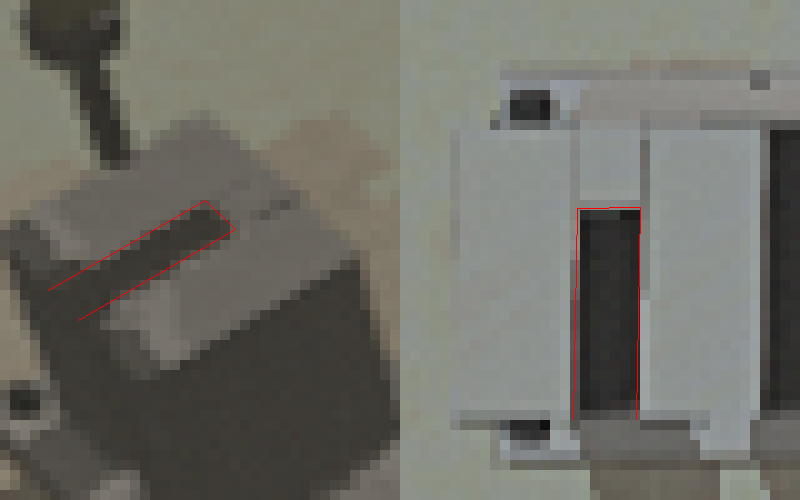

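The overlay fits the notch to about 0.5 mm in both views, and the shank tip (159,146) lies where predicted. I'm lowering the pin.

```bash
python3 -m jog '[[0,0,15,0,0,0],[0,0,10,0,0,0],[0,0,10,0,0,0],[0,0,10,0,0,0],[0,0,8,0,0,0],[0,0,5,0,0,0],[0,0,2,0,0,0],[0,0,0,0,0,0],[0,0,0,0,0,0]]'
```

```text
time: 10.45
tool_pos: [526.3, 266.6, 91.0]
tcp_rot: [-3.141, -0.001, 0.032]
contact_force: [0.1, 0.4, -0.4]
grip_width: 13.5
finger_force: 30.0
```

```bash
python3 -m jog '[[0,0,1,0,0,0],[0,0,1,0,0,0],[0,0,0,0,0,0],[0,0,0,0,0,0]]'
python3 -m jog '[[0,0,0,0,0,0],[0,0,0,0,0,0],[0,0,0,0,0,0],[0,0,0,0,0,0],[0,0,0,0,0,0],[0,0,0,0,0,0]]' 55
python3 -m jog '[[0,0,-15,0,0,0],[0,0,-25,0,0,0],[0,0,-30,0,0,0],[0,0,-40,0,0,0],[0,0,-40,0,0,0],[0,0,-20,0,0,0]]'
```

```text
time: 10.85
tool_pos: [526.1, 266.5, 88.8]
tcp_rot: [-3.142, -0.0, 0.032]
contact_force: [-0.3, 1.4, 0.5]
grip_width: 13.5
finger_force: 30.0
time: 11.45
tool_pos: [526.0, 266.5, 88.7]
tcp_rot: [3.141, 0.0, 0.032]
contact_force: [1.1, -1.6, -0.1]
grip_width: 50.3
finger_force: 0.0
time: 12.05
tool_pos: [527.0, 266.9, 262.8]
tcp_rot: [-3.14, -0.005, 0.032]
contact_force: [-0.3, 0.0, -0.3]
grip_width: 50.3
finger_force: 0.0
```

```bash
python3 -m jog '[[5.8,39.7,0,0,0,0],[5.8,39.7,0,0,0,0],[5.8,39.7,0,0,0,0],[5.8,39.7,0,0,0,0],[5.8,39.7,0,0,0,0],[5.8,39.7,0,0,0,0],[5.8,39.7,0,0,0,0]]'
python3 -m jog '[[0,0,0,0,0,0.1415],[0,0,0,0,0,0.1415],[0,0,0,0,0,0.1415],[0,0,0,0,0,0.1415],[0,0,0,0,0,0.1415],[0,0,0,0,0,0.1415],[0,0,0,0,0,0.1415],[0,0,0,0,0,0.1415],[0,0,0,0,0,0],[0,0,0,0,0,0]]'
python3 -c "
from h import *
print(bot.get_obs()['joint_positions'])
im=snap('side','side5.png');t=snap('top','top5.png')
print(proj('side',[[526,266.3,70],[526,266.3,123]]))
cv2.imwrite('pics/z5.png',np.hstack([cv2.resize(im[110:200,130:210],(320,360),interpolation=3),cv2.resize(im[120:240,200:340],(420,360),interpolation=3)])[:,:,::-1])"
```

```text
time: 12.75
tool_pos: [575.5, -11.6, 258.8]
tcp_rot: [3.141, -0.0, 0.032]
contact_force: [0.0, -0.8, 0.9]
grip_width: 50.4
finger_force: 0.0
time: 13.75
tool_pos: [575.4, -9.9, 258.7]
tcp_rot: [3.141, -0.0, -1.096]
contact_force: [0.1, -0.5, -0.9]
grip_width: 50.3
finger_force: 0.0
[-1.50334934e-01  4.14757641e-01  1.32439633e+00 -1.08433826e-04
  1.40252606e+00  2.51683590e+00]
[[162.44213321 155.08693729]
 [156.74384759 137.32957924]]
```

View pics/z5.png

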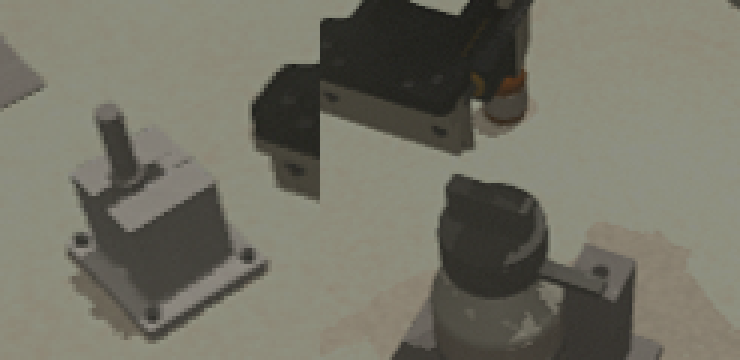

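The pin hangs upright in the notch (crop ~(120,170)) and the cap is undisturbed. I'm descending on the rib.

```bash
python3 -m jog '[[0.5,-1,20,0,0,0],[0,0,25,0,0,0],[0,0,20,0,0,0],[0,0,15,0,0,0],[0,0,10,0,0,0],[0,0,7.5,0,0,0],[0,0,0,0,0,0],[0,0,0,0,0,0]]'
python3 -m jog '[[0,0,0,0,0,0],[0,0,0,0,0,0],[0,0,0,0,0,0],[0,0,0,0,0,0],[0,0,0,0,0,0],[0,0,0,0,0,0],[0,0,0,0,0,0],[0,0,0,0,0,0]]' 0
```

```text
time: 14.65
tool_pos: [576.9, -10.0, 161.8]
tcp_rot: [-3.141, -0.001, -1.1]
contact_force: [0.2, -0.0, 0.4]
grip_width: 50.1
finger_force: 0.0
time: 15.45
tool_pos: [576.6, -9.9, 161.3]
tcp_rot: [-3.141, -0.0, -1.1]
contact_force: [0.2, 0.3, 1.6]
grip_width: 13.8
finger_force: 30.0
```

```bash
python3 -m jog '[[0,0,2,0,0,0],[0,0,2,0,0,0],[0,0,2,0,0,0],[0,0,2,0,0,0],[0,0,1.5,0,0,0],[0,0,0,0,0,0],[0,0,0,0,0,0]]'
```

```text
time: 16.15
tool_pos: [576.6, -9.9, 152.6]
tcp_rot: [-3.141, -0.001, -1.1]
contact_force: [-2.3, 0.2, 8.6]
grip_width: 13.8
finger_force: 30.0
```

```bash
python3 -m jog '[[0,0,0.8,0,0,0],[0,0,0,0,0,-0.05],[0,0,0,0,0,-0.1],[0,0,0,0,0,-0.1],[0,0,0,0,0,-0.1],[0,0,0,0,0,0]]'
```

```text
time: 16.75
tool_pos: [577.6, -10.0, 152.3]
tcp_rot: [-3.14, -0.003, -0.747]
contact_force: [0.4, 0.3, 7.9]
grip_width: 14.2
finger_force: 30.0
```

```bash
python3 -m jog '[[0,0,0,0,0,-0.1],[0,0,0,0,0,-0.1],[0,0,0,0,0,-0.1],[0,0,0,0,0,-0.1],[0,0,0,0,0,-0.1],[0,0,0,0,0,-0.1],[0,0,0,0,0,-0.1],[0,0,0,0,0,-0.1],[0,0,0,0,0,0],[0,0,0,0,0,0]]'
python3 -c "
from h import *
o=bot.get_obs();print(o['moment'])"
```

```text
time: 17.75
tool_pos: [577.7, -10.0, 152.3]
tcp_rot: [3.141, -0.003, 0.05]
contact_force: [-0.5, 0.3, 8.7]
grip_width: 13.6
finger_force: 30.0
[0.10843516 0.06577683 0.02821271]
```

```bash
python3 -m jog '[[0,0,-4,0,0,0],[0,0,-4,0,0,0],[0,0,-4,0,0,0],[0,0,-4,0,0,0],[0,0,-4,0,0,0],[0,0,0,0,0,0]]'
```

```text
time: 18.35
tool_pos: [576.6, -9.9, 171.1]
tcp_rot: [3.142, -0.0, 0.05]
contact_force: [0.1, 0.3, -1.3]
grip_width: 14.2
finger_force: 30.0
```

Lifted with no resistance, only about the cap's weight.

```bash
python3 -m jog '[[0,0,-8,0,0,0],[0,0,-10,0,0,0],[0,0,-10,0,0,0],[0,0,-10,0,0,0],[0,0,-10,0,0,0],[0,0,-8,0,0,0],[0,0,-4,0,0,0],[0,0,0,0,0,0],[0,0,0,0,0,0],[0,0,0,0,0,0],[0,0,0,0,0,0]]'
python3 -c "
from h import *
im=snap('side','side6.png')
cv2.imwrite('pics/z6.png',cv2.resize(im[90:290,130:390],(780,600),interpolation=3)[:,:,::-1])"
```

```text
time: 19.45
tool_pos: [576.4, -9.9, 230.4]
tcp_rot: [-3.142, 0.001, 0.05]
contact_force: [-0.0, 0.3, -0.5]
grip_width: 13.8
finger_force: 30.0
```

View pics/z6.png

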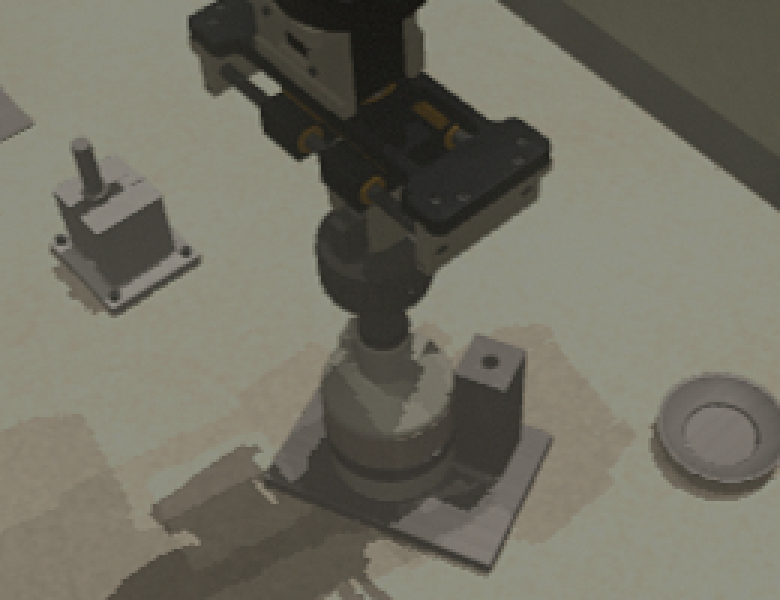

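The cap is level in the gripper at crop (370,265), clear above the neck, and the pin is in the rest at (90,170).

```bash
python3 -c "
from plant import bot
print(bot.close_job())"
```

```text
the job is handed in; nothing more can be done
None
```

I handed the job in at about 19.5 s on the robot's clock: the pin hangs in the notch of the rest, let go, and the gripper holds the freed cap level and still about 70 mm above its seat; the jug, vial and dish were not touched, and no verdict came back.

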